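Clamp the re-glued abacus until the force tab pops out

ROBOT

A 6-joint arm with a two-finger parallel gripper is mounted at the origin on the work surface. World frame = base frame: x ahead of the robot, y to its left, z up, the work surface at z = 0. Lengths are in m, angles in rad, forces in N, time in s.
With the tool pointing down it reaches from about 0.375 to 0.975 m from the base axis. Payload 3.8 kg.
Tool frame: the origin (TCP) lies midway between the tips of the shut fingers; the grasp point (between the pads) lies 19 mm behind it; x points along the fingers, y is the direction in which the jaws open and shut, and the axes are right-handed (so a half turn about x gives the same grasp; the last joint's range is limited). The gripper opens to 85 mm and grips with 20 to 120 N. Pads are 22 mm wide; open, the fingers measure 114 mm over their backs; the gripper's body (76 mm by 85 mm) begins 54 mm behind the grasp point. The pads swing forward as they close: fully open they stand 13 mm farther back than shut.
Start: joints at [-1.316, 0.264, 1.604, -0, 1.274, -0.037], TCP at [0.194, -0.646, 0.231] pointing down, gripper open.
Joint ranges: [-2.63, 2.63], [-0.94, 2.18], [0.31, 2.57], [-1.31, 4.45], [0, 2.66], [-2.55, 2.55]. Speed limits (rad/s): [2.57, 2.57, 3.14, 3.14, 3.14, 3.14].

INTERFACE

Orientations are given as a rotation vector (axis times angle).
In Python, from workcell import read_state, read_camera, get_calibration, finish_job gives the robot as it stands. The module is installed in compiled form; this text tells all that it offers.
- The arm moves only by the shell command python3 -m creep 'ROWS' [FORCE]. ROWS is JSON, a list of rows, each a list of 3 entries, a list of its own where there are three numbers: the closure in counts, from 0 (fully open) to 255 (shut), then the shift along the world's x, y, z in mm, then the turn about the world's z in rad. In form: [[hand, [tx, ty, tz], spin], ...]. A call has exactly 8 rows; each row shifts and turns the commanded pose from where the row before left it; what a row does not reach is not made up. A row lasts 1/12 s, in which the tool goes at most 41.7 mm and 7.16 degrees, less where a joint would pass 70% of its speed; a pose out of reach is approached as far as the arm can. A call is refused whole if a number of a shift passes 41.7 or a number of a turn 0.125, either way. A call with a gripper value outside its range is refused whole. The fingers move at their own pace and stop on an object; FORCE is the grip in N (left out, the last holds). Time passes only in rows, so rows that do not move let the fingers close, or fill a call up. It gives the time, the measured TCP pose, the force and the opening at its end, in the units of the state.
- read_state(): the state, without advancing time (a new reading comes with each control period).
- read_camera(name): name is "side" or "top" or "wrist"; returns (picture, depth): 480x640x3 uint8, blue, green, red; 480x640 float32, m along the optical axis (not along the pixel's ray), 0 where there is no reading.
- get_calibration(name): a dict with "K" (3x3 intrinsics, pixels), "k1" (the pictures are not rectified: a ray, as slopes to the right and down, at radius r is drawn at 1 + k1 r^2 times it, then the intrinsics apply), "eye" and "orientation" of the camera in the world. Camera axes: x right, y down, z forward; pixel columns grow to the right and rows downward; lengths in m; the calibration is good to about 2 mm. A picture is of the moment at which its call begins: read the wrist's pose just before it. get_calibration takes no time and is no camera call; for the wrist camera it gives the pose at the moment of the call.
- finish_job(): hands the job in, once; it reports no verdict.
The state is a dict: "time": time; "q": joint angles; "joint_vel": joint speeds; "joint_torque": joint torques, N m; "tool_pos": TCP position; "tcp_rot": TCP orientation; "wrist_force": force on the tool from outside, world axes, zero at the start; "torque": the same for the moment, N m; "width": opening from 0.0 (shut) to 1.0 (fully open).
Only numpy, scipy, OpenCV 4.12 (cv2) and the standard library are available. Lean on these libraries where they do the work, as an engineer would, in place of code of your own. Each camera call takes 0.05 s, during which the arm holds its last target.

TASK

The small abacus has just been re-glued: slide it along the counter into the glue clamp, squarely home against the clamp's fence and centred under the screw, without lifting or tipping it. Then turn the clamp's winged knob clockwise until the brass force tab pops out of the clamp's side, and stop there, without cranking on past it. Let go, and leave the things around the clamp where they are.

Things in the scene. Friction and masses are not known exactly. Their poses are not given: they have to be found in the camera images.
- clamp: Grey glue clamp fixed to the counter. Origin: on the counter, at the middle of its fence's front face. x: the way work is pushed home, away from the robot; y: along the fence (150 mm wide, 45 high); z up. A 140 mm column behind the fence carries an arm with the screw in the x-z plane, 27 degrees from vertical, its top leaning to -x (the robot). The foot lands at x = -14 mm. See knob_grip.
- abacus_mid (a point): Centre (half-way up) of the small loose abacus lying flat before the clamp: wooden frame 170 mm long (its x axis, pointing to the fence) by 100 wide (y) by 28 high, 0.26 to 0.5 kg; end rails 24 mm wide, black beads a little lower than the frame. It starts 40 to 80 mm short of the fence, roughly in line with it. (The larger abacus, 260 mm long, is a bystander.)
- abacus_front (a point): Middle of the abacus's end face nearest the fence (14 mm above the counter, 85 mm from its centre along its x axis). It is to touch the fence: clamp x = 0, y = 0.
- knob_grip (a point): Grip point on the screw axis, at clamp x = -66, y = 0, z = 131 mm (the knob turns but does not travel). z axis: up along the screw axis, out of the knob. The black knob is a wing 66 mm long (this point's y, along clamp y when the joint reads 0), 14 mm thick (x), from 21 mm below this point, where a 48 mm disc lies, to 16 mm above. Grip it across its thickness, approaching along the axis.
- knob (a joint): Turn of the knob in rad, growing clockwise seen from above (tightening); starts at 0 to 0.9, stops at 5.2. Takes about 0.2 N m, 0.3 under load, and stays where it is left. One rad lowers the foot 4 mm along the screw axis. With the abacus home the foot meets its rail near 1.75 rad and the tab pops out near 3.0 rad.
- foot (a joint): How far the screw's sprung rubber foot (24 mm across) is pressed in, in m: 0 free, 0.005 at the set force of about 14 N (the tab pops out here), over 0.0105 is over-tightened. Before tightening, the foot hangs 3 to 6 mm above the abacus.
- tab (a joint): How far the brass force tab sticks out of the dark housing (34 by 45 by 22 mm) that rides with the screw beside it, below the knob on the clamp's +y side, in m: 0 flush, 0.022 popped out. It springs out by itself at the set force.
- tab_end (a point): Centre of the outer end of the brass tab (26 mm by 12 mm), about 77 mm from the clamp middle line when flush, 99 mm when out.
- glue: Bystander: white glue bottle, 48 mm across, 130 mm high, left of the clamp (+y). Origin: centre of underside.
- offcut: Bystander: pale wood offcut 120 by 50 by 30 mm, right of the abacus (-y). Origin: centre of underside.
- jar: Bystander: amber glass jar, 70 mm across, 85 mm high, right of the clamp (-y). Origin: centre of underside.
- old_abacus: Bystander: large dark abacus, 260 by 150 by 32 mm, on the right of the counter. Origin: centre of underside.
- calculator: Bystander: grey desk calculator 160 by 110 by 22 mm, on the left of the counter. Origin: centre of underside.
Not all that is in view belongs to the job. What is shaped like the part that bears abacus_mid but purple is not meant. Several things have the shape of the clamp; the one meant has the colours described above.

How it is judged:
By the outcome, as a careful person would: the job done as asked, in the order asked, and still so for the second after the job is handed in, with the robot touching nothing.
It also fails if it takes over 56 s, if anything falls off the work surface, if the arm or the gripper's body presses on something with over 40 N, if the wrist force passes 120 N, or if a joint passes its speed limit or range.

## Working session

There is one attempt and no reset: what is moved stays moved. The work goes in short steps, Python scripts to look and compute and a shell command to move; the robot and the scene stay as the last step left them, time stands still between calls to the robot, and variables do not carry over. Pictures are saved under pics/ and viewed, and the job is handed in when it is done.

```bash
mkdir -p pics; ls; cat > h.py <<'E'
import numpy as np, cv2
from workcell import *
from scipy.spatial.transform import Rotation as R
def Rm(o):
    o=np.array(o,float)
    return o if o.shape==(3,3) else (R.from_rotvec(o).as_matrix() if o.size==3 else R.from_quat(o).as_matrix())
def rays(c,uv):
    K=np.array(c["K"]);uv=np.atleast_2d(np.float64(uv))
    n=cv2.undistortPoints(uv[:,None],K,np.array([c["k1"],0,0,0.]))[:,0]
    d=np.c_[n,np.ones(len(n))]
    return d@Rm(c["orientation"]).T
def plane(c,uv,z):
    d=rays(c,uv);e=np.array(c["eye"]);return e+d*((z-e[2])/d[:,2])[:,None]
def deproj(c,uv,dep):
    d=rays(c,uv);return np.array(c["eye"])+d*np.atleast_1d(dep)[:,None]
def proj(c,P):
    Rw=Rm(c["orientation"]);p=(np.atleast_2d(P)-np.array(c["eye"]))@Rw
    s=p[:,:2]/p[:,2:];r2=(s**2).sum(1,keepdims=True);s=s*(1+c["k1"]*r2);K=np.array(c["K"])
    return s@K[:2,:2].T+K[:2,2]
E
python3 - <<'E'
from h import *
print(read_state())
for n in("top","side"):
    c=get_calibration(n);print(n,c)
    p,d=read_camera(n);cv2.imwrite(f"pics/{n}0.png",p);np.save(f"{n}0.npy",d)
E
```

```text
pics
{'time': 0.0, 'q': array([-1.31585549e+00,  2.64782417e-01,  1.60538895e+00,  3.28829166e-05,
        1.27371684e+00, -3.69208656e-02]), 'joint_vel': array([-9.95120086e-04, -6.31819220e-04, -1.40697568e-03,  1.03275185e-04,
        1.24048165e-03,  6.87392587e-05]), 'joint_torque': array([-1.67031849e-03, -5.15101790e+01, -3.67310286e+01, -1.15591329e-04,
        1.25000239e-02,  4.47764705e-06]), 'tool_pos': array([ 0.19402888, -0.64573446,  0.22993425]), 'tcp_rot': array([ 2.0653964 ,  0.30597201, -2.06585258]), 'wrist_force': array([-0.39006695,  0.05853542,  0.09890922]), 'torque': array([ 0.03213346, -0.04863076,  0.03332014]), 'width': 0.9995601074706508}
top {'K': array([[436.98198269,   0.        , 322.0363704 ],
       [  0.        , 436.98198269, 242.19594777],
       [  0.        ,   0.        ,   1.        ]]), 'k1': -0.09205456091951457, 'eye': array([4.99406196e-01, 2.44290803e-05, 1.21956878e+00]), 'orientation': array([-2.15494755,  2.21293852, -0.08187778])}
side {'K': array([[572.13462388,   0.        , 307.85298617],
       [  0.        , 572.13462388, 236.47905277],
       [  0.        ,   0.        ,   1.        ]]), 'k1': -0.0054981625219891125, 'eye': array([0.01022707, 0.66061525, 1.10659166]), 'orientation': array([-0.97836194,  2.53923073, -0.95041101])}
```

View pics/top0.png

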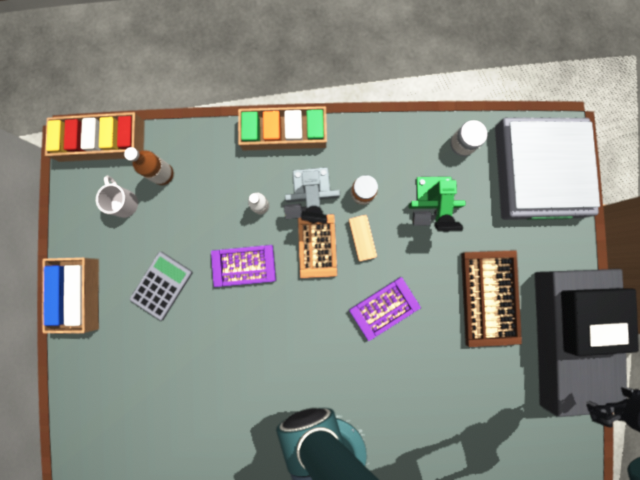

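View pics/side0.png

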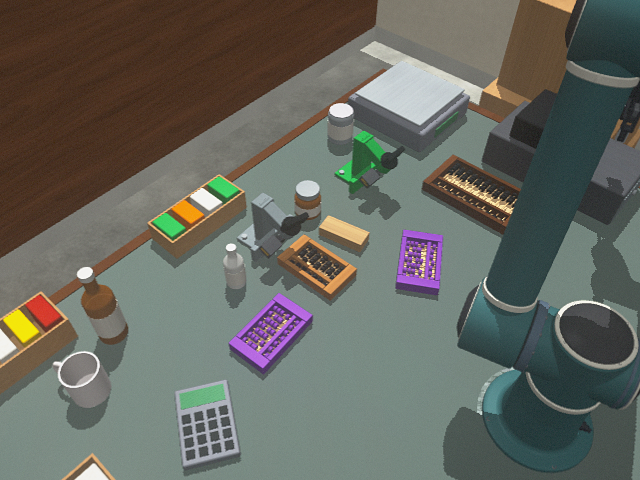

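Top view, candidates:
- **Clamps:** grey at (313,190) and green at (436,200). The grey one fits the description.
- **Abacuses:** orange wood with black beads at (318,247), purple at (243,266) and (384,308), and a large dark one at (490,298). The wooden one in front of the grey clamp fits.

I'll confirm with an enlarged crop.

```bash
python3 - <<'E'
from h import *
p=cv2.imread("pics/top0.png");q=cv2.imread("pics/side0.png")
a=cv2.resize(p[150:290,235:415],None,fx=4,fy=4,interpolation=cv2.INTER_CUBIC);cv2.imwrite("pics/topc.png",a)
a=cv2.resize(q[180:310,210:380],None,fx=4,fy=4,interpolation=cv2.INTER_CUBIC);cv2.imwrite("pics/sidec.png",a)
E
```

```text
(no output)
```

View pics/topc.png

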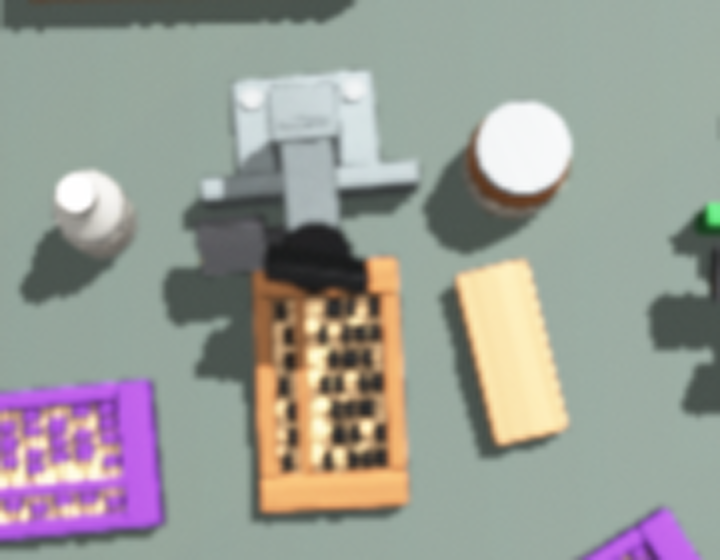

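View pics/sidec.png

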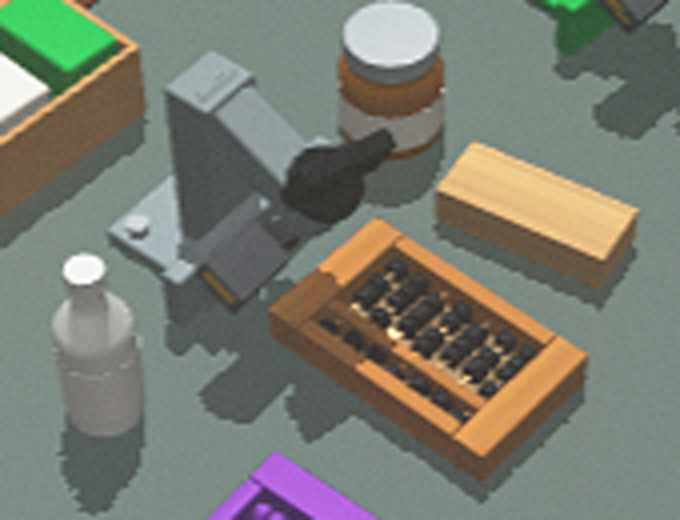

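The crops confirm it: grey clamp with black knob and dark housing at +y, and the wooden abacus with black beads in front of it. Next I measure the poses.

```bash
python3 - <<'E'
from h import *
s=read_state();print(R.from_rotvec(s["tcp_rot"]).as_matrix().round(3))
for n in("top","side"):
    c=get_calibration(n);p=cv2.imread(f"pics/{n}0.png");d=np.load(f"{n}0.npy")
    v,u=np.mgrid[0:480,0:640];P=deproj(c,np.c_[u.ravel(),v.ravel()],d.ravel()).reshape(480,640,3)
    hsv=cv2.cvtColor(p,cv2.COLOR_BGR2HSV)
    roi=np.zeros((480,640),bool)
    if n=="top": roi[200:290,290:345]=1
    else: roi[225:305,270:365]=1
    m=(hsv[...,0]>5)&(hsv[...,0]<22)&(hsv[...,1]>90)&(hsv[...,2]>60)&roi
    Q=P[m]; Q=Q[(d[m]>0)]; print(n,"counter z",np.median(P[300:400,150:250,2]) if n=="top" else 0)
    Q=Q[(Q[:,2]>.02)&(Q[:,2]<.036)]; print("abacus z",np.median(Q[:,2]))
    r=cv2.minAreaRect(np.float32(Q[:,:2]*1000));print(n,r)
    # contour on plane
    cs,_=cv2.findContours(m.astype(np.uint8),0,1);k=max(cs,key=cv2.contourArea)
    if n=="top":
        W=plane(c,k[:,0].astype(float),.028)[:,:2]*1000;print("ray",cv2.minAreaRect(np.float32(W)))
    # fence
    G=(hsv[...,1]<60)&(P[...,2]>.038)&(P[...,2]<.049)&(d>0)
    G&=(P[...,0]>.55)&(P[...,0]<.8)&(abs(P[...,1])<.16)
    F=P[G];print(n,"fence",len(F),cv2.minAreaRect(np.float32(F[:,:2]*1000)))
    np.save(n+"f.npy",F)
    o=p.copy();o[G]=(0,0,255);o[m]=(255,255,0)
    o=o[150:290,235:415] if n=="top" else o[180:310,210:380]
    cv2.imwrite(f"pics/m_{n}.png",cv2.resize(o,None,fx=4,fy=4,interpolation=0))
E
```

```text
[[-0.001  0.288 -0.958]
 [ 0.002 -0.958 -0.288]
 [-1.    -0.002 -0.   ]]
top counter z 8.805877580475574e-05
abacus z 0.027049845182064658
top ((577.51904296875, 11.187297821044922), (168.2412872314453, 99.00973510742188), 1.1248923540115356)
ray ((578.3702392578125, 12.424945831298828), (171.45877075195312, 101.36682891845703), 1.0764822959899902)
top fence 272 ((713.17236328125, 6.325592041015625), (57.31318664550781, 310.216064453125), 4.114195823669434)
side counter z 0
abacus z 0.02804318911529524
side ((578.7572021484375, -36.760040283203125), (172.30821228027344, 209.34059143066406), 1.249487280845642)
side fence 272 ((718.9384155273438, 13.95281982421875), (79.94657897949219, 292.5951843261719), 1.0599193572998047)
```

```bash
python3 -c "
import cv2,numpy as np
a=cv2.imread('pics/m_top.png');b=cv2.imread('pics/m_side.png');h=400
f=lambda i:cv2.resize(i,(400,int(i.shape[0]*400/i.shape[1])))
a,b=f(a),f(b);o=np.zeros((max(len(a),len(b)),800,3),np.uint8);o[:len(a),:400]=a;o[:len(b),400:]=b;cv2.imwrite('pics/mm.png',o)"
```

```text
(no output)
```

View pics/mm.png

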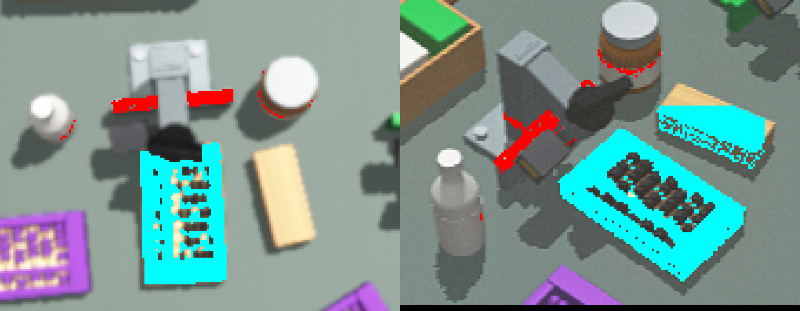

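The mask covers the abacus and both sides of the fence top; the jar and bottle add outliers, so I restrict the region.

```bash
python3 - <<'E'
from h import *
for n in("top","side"):
    F=np.load(n+"f.npy")*1000
    F=F[(F[:,0]>670)&(F[:,0]<730)&(F[:,1]>-62)&(F[:,1]<98)]
    # drop outliers: fit line x=a+b*y robust
    l=cv2.fitLine(np.float32(F[:,:2]),cv2.DIST_HUBER,0,.1,.1).ravel();vx,vy,x0,y0=l
    nrm=np.array([vy,-vx]);e=(F[:,:2]-[x0,y0])@nrm;F=F[abs(e)<11]
    r=cv2.minAreaRect(np.float32(F[:,:2]));print(n,len(F),"z",np.median(F[:,2]),r,cv2.boxPoints(r).round(1).tolist(), 'dir',l)
E
```

```text
top 247 z 44.34698630690481 ((717.0885620117188, 21.215770721435547), (18.152265548706055, 148.1107940673828), 3.759923219680786) [[703.2000122070312, 94.5], [712.9000244140625, -53.29999923706055], [731.0, -52.099998474121094], [721.2999877929688, 95.69999694824219]] dir [ 6.1174158e-02 -9.9812710e-01  7.1607776e+02  1.8604397e+01]
side 191 z 44.77319659272738 ((717.1834106445312, 24.874588012695312), (20.144044876098633, 146.5819091796875), 3.1202428340911865) [[703.0999755859375, 97.5], [711.0999755859375, -48.900001525878906], [731.2000122070312, -47.79999923706055], [723.2999877929688, 98.5999984741211]] dir [ 9.4806716e-02 -9.9549568e-01  7.1531940e+02  4.9298679e+01]
```

```bash
python3 -m creep '[[0,[14,38,0],-0.034],[0,[14,38,0],-0.034],[0,[14,38,0],-0.034],[0,[14,38,0],-0.034],[0,[14,38,0],-0.034],[0,[14,38,0],-0.034],[0,[14,38,0],-0.034],[0,[14,38,0],-0.034]]' 60
python3 -m creep '[[90,[16,37,0],0],[90,[16,37,0],0],[90,[16,37,0],0],[90,[16,37,0],0],[90,[16,37,0],0],[90,[16,37,0],0],[90,[16,37,0],0],[90,[16,37,0],0]]'; python3 -c "
from h import *
s=read_state();print(s['q'].round(3),(s['tool_pos']*1000).round(1),s['width'],R.from_rotvec(s['tcp_rot']).as_matrix().round(3))"
```

```text
time: 0.77
tool_pos: [0.3061, -0.3403, 0.2308]
tcp_rot: [2.213, 0.02, -2.213]
wrist_force: [0.3, -0.0, 1.0]
width: 0.998
time: 1.43
tool_pos: [0.4342, -0.0444, 0.2311]
tcp_rot: [2.211, 0.022, -2.211]
wrist_force: [0.6, 0.2, -0.2]
width: 0.653
[-0.159 -0.203  2.084 -0.     1.26   1.392] [434.2 -44.4 231.1] 0.6534602832033108 [[ 0.    0.02 -1.  ]
 [-0.   -1.   -0.02]
 [-1.    0.   -0.  ]]
```

```bash
python3 -m creep '[[90,[8,27,-15],0],[90,[4,27,-20],0],[90,[0,0,-40],0],[90,[0,0,-40],0],[90,[0,0,-40],0],[90,[0,0,-25],0],[90,[0,0,-15],0],[90,[0,0,0],0]]'; python3 - <<'E'
from h import *
p,d=read_camera("side");cv2.imwrite("pics/s1.png",cv2.resize(p[180:360,210:450],None,fx=3,fy=3))
p,d=read_camera("wrist");cv2.imwrite("pics/w1.png",p)
E
```

```text
time: 2.1
tool_pos: [0.4416, 0.0078, 0.032]
tcp_rot: [2.201, 0.023, -2.222]
wrist_force: [-0.1, 0.1, 0.2]
width: 0.645
```

View pics/s1.png

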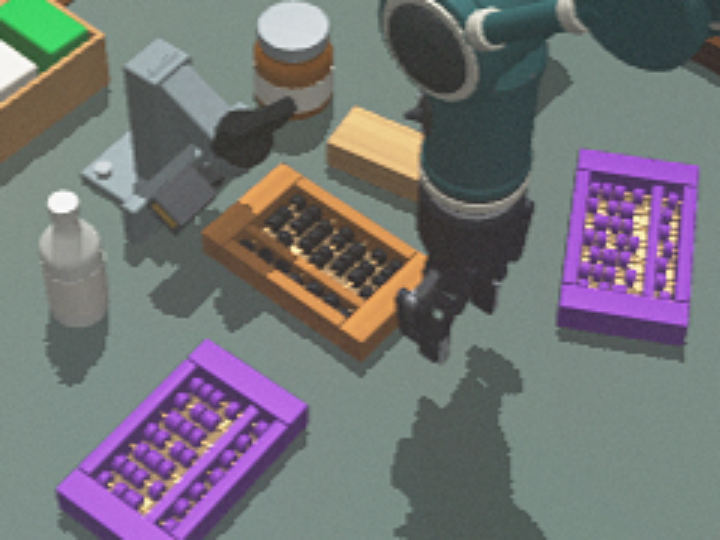

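View pics/w1.png

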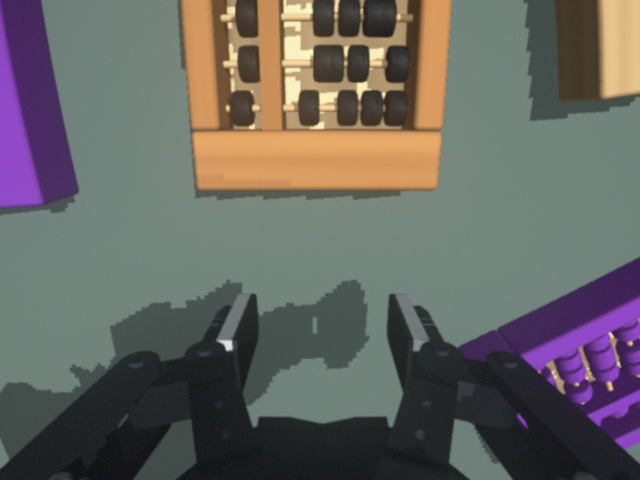

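```bash
python3 -m creep '[[90,[4,0,-8],0],[90,[5,0,-10],0],[90,[5,0,-8],0],[90,[6,0,0],0],[90,[6,0,0],0],[90,[4,0,0],0],[90,[0,0,0],0],[90,[0,0,0],0]]'; python3 - <<'E'
from h import *
p,d=read_camera("wrist");cv2.imwrite("pics/w2.png",p[100:400])
E
```

```text
time: 2.87
tool_pos: [0.4771, 0.0075, 0.0109]
tcp_rot: [2.213, 0.022, -2.21]
wrist_force: [-0.3, -0.0, -1.0]
width: 0.648
```

View pics/w2.png

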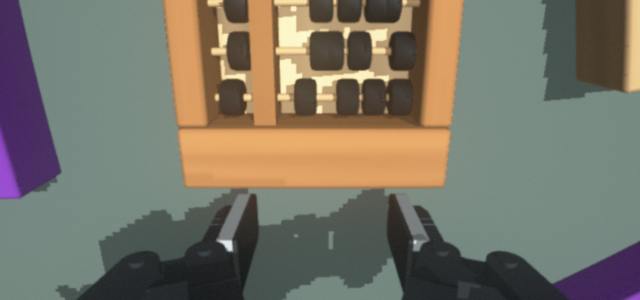

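```bash
python3 -m creep '[[90,[0,2,-5],0],[90,[3,0.5,0],0],[90,[6,0,0],0.008],[90,[6,0,0],0.009],[90,[6,0,0],0.009],[90,[6,0,0],0.009],[90,[6,0,0],0.009],[90,[4,0,0],0]]';  python3 - <<'E'
from h import *
p,d=read_camera("wrist");cv2.imwrite("pics/w3.png",p)
c=get_calibration("top");p,d=read_camera("top");cv2.imwrite("pics/t3.png",p)
hsv=cv2.cvtColor(p,cv2.COLOR_BGR2HSV)
roi=np.zeros((480,640),bool);roi[200:290,290:345]=1
m=((hsv[...,0]>5)&(hsv[...,0]<22)&(hsv[...,1]>90)&(hsv[...,2]>60)&roi).astype(np.uint8)
k=max(cv2.findContours(m,0,1)[0],key=cv2.contourArea)
r=cv2.minAreaRect(np.float32(plane(c,k[:,0].astype(float),.028)[:,:2]*1000));print(r)
cv2.imwrite("pics/t3c.png",cv2.resize(p[150:290,235:415],None,fx=4,fy=4,interpolation=cv2.INTER_CUBIC))
E
```

```text
time: 3.58
tool_pos: [0.5141, 0.01, 0.0052]
tcp_rot: [2.189, 0.071, -2.189]
wrist_force: [-2.2, -0.2, -1.1]
width: 0.648
((635.0808715820312, 17.48068618774414), (124.0179214477539, 100.35562896728516), 3.8598036766052246)
```

View pics/w3.png

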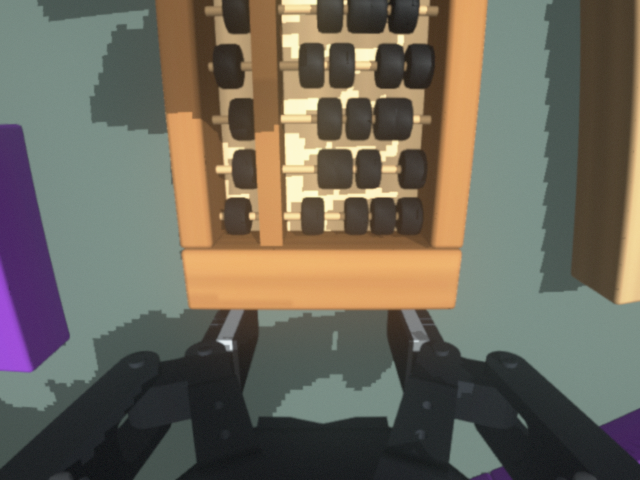

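View pics/t3c.png

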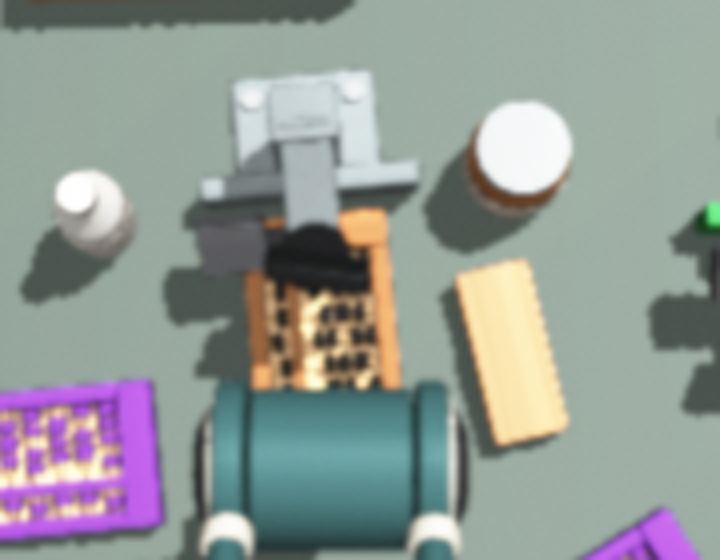

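The abacus is in line (lateral error about 0.6 mm, yaw about 3.9° against the clamp's 3.6°), with about 11 mm still to go.

```bash
python3 -m creep '[[90,[3,0,0],0],[90,[3,0,0],0],[90,[2,0,0],0],[90,[1,0,0],0],[90,[1,0,0],0],[90,[0.5,0,0],0],[90,[0,0,0],0],[90,[0,0,0],0]]'; python3 -m creep '[[90,[0.5,0,0],0],[90,[0.5,0,0],0],[90,[0.5,0,0],0],[90,[0.5,0,0],0],[90,[0,0,0],0],[90,[0,0,0],0],[90,[0,0,0],0],[90,[0,0,0],0]]'
```

```text
time: 4.35
tool_pos: [0.5236, 0.01, 0.0053]
tcp_rot: [2.189, 0.07, -2.189]
wrist_force: [-4.3, 0.1, 1.5]
width: 0.646
time: 5.02
tool_pos: [0.5259, 0.0101, 0.0053]
tcp_rot: [2.189, 0.07, -2.188]
wrist_force: [-2.5, 0.2, 0.5]
width: 0.646
```

Force is still only friction, so I keep going until it rises.

```bash
python3 -m creep '[[90,[0.5,0,0],0],[90,[0.5,0,0],0],[90,[0.5,0,0],0],[90,[0.5,0,0],0],[90,[0,0,0],0],[90,[0,0,0],0],[90,[0,0,0],0],[90,[0,0,0],0]]';python3 - <<'E'
from h import *
p,d=read_camera("side");cv2.imwrite("pics/s4.png",cv2.resize(p[180:310,210:380],None,fx=4,fy=4,interpolation=2))
E
```

```text
time: 5.68
tool_pos: [0.5279, 0.01, 0.0053]
tcp_rot: [2.189, 0.07, -2.188]
wrist_force: [-1.8, -0.5, -0.2]
width: 0.648
```

View pics/s4.png

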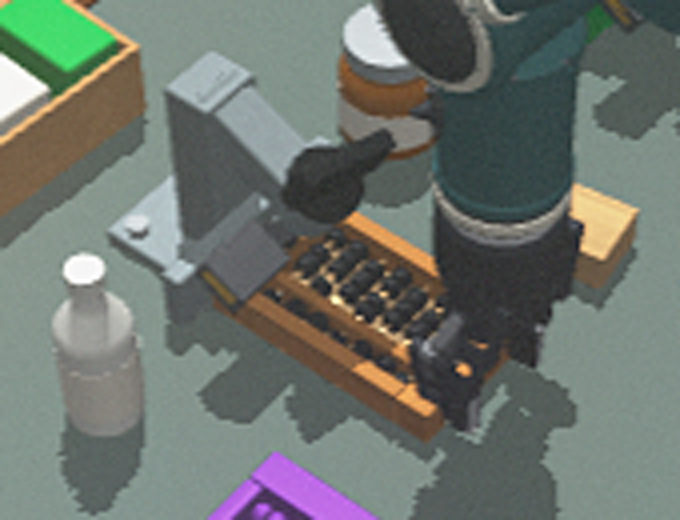

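```bash
python3 -m creep '[[90,[0.5,0,0],0],[90,[0.5,0,0],0],[90,[0.5,0,0],0],[90,[0,0,0],0],[90,[0,0,0],0],[90,[0,0,0],0],[90,[0,0,0],0],[90,[0,0,0],0]]'; python3 -m creep '[[90,[0.5,0,0],0],[90,[0.5,0,0],0],[90,[0.5,0,0],0],[90,[0,0,0],0],[90,[0,0,0],0],[90,[0,0,0],0],[90,[0,0,0],0],[90,[0,0,0],0]]'
```

```text
time: 6.4
tool_pos: [0.5285, 0.0101, 0.0052]
tcp_rot: [2.187, 0.07, -2.19]
wrist_force: [-5.6, -0.9, 4.1]
width: 0.644
time: 7.07
tool_pos: [0.5285, 0.01, 0.005]
tcp_rot: [2.184, 0.07, -2.194]
wrist_force: [-8.5, -1.2, 6.4]
width: 0.646
```

Contact: TCP stalled at x = 528.5 mm. A firmer nudge to seat it, then back off and look.

```bash
python3 -m creep '[[90,[1,0,0],0],[90,[1,0,0],0],[90,[0,0,0],0],[90,[0,0,0],0],[90,[-4,0,0],0],[90,[-8,0,0],0],[90,[-15,0,0],0],[90,[-15,0,0],0]]'; python3 -m creep '[[90,[-15,0,15],0],[90,[-25,0,33],0],[90,[-25,0,33],0],[90,[-25,0,33],0],[90,[0,0,40],0],[90,[0,0,40],0],[90,[0,0,10],0],[90,[0,0,0],0]]'; python3 - <<'E'
from h import *
p,d=read_camera("wrist");cv2.imwrite("pics/w5.png",p)
c=get_calibration("top");p,d=read_camera("top")
hsv=cv2.cvtColor(p,cv2.COLOR_BGR2HSV)
roi=np.zeros((480,640),bool);roi[190:290,290:345]=1
m=((hsv[...,0]>5)&(hsv[...,0]<22)&(hsv[...,1]>90)&(hsv[...,2]>60)&roi).astype(np.uint8)
k=max(cv2.findContours(m,0,1)[0],key=cv2.contourArea)
r=cv2.minAreaRect(np.float32(plane(c,k[:,0].astype(float),.028)[:,:2]*1000));print(r)
cv2.imwrite("pics/t5c.png",cv2.resize(p[150:290,235:415],None,fx=4,fy=4,interpolation=cv2.INTER_CUBIC))
p,d=read_camera("side");cv2.imwrite("pics/s5.png",cv2.resize(p[180:310,210:380],None,fx=4,fy=4,interpolation=2))
E
```

```text
time: 7.73
tool_pos: [0.4921, 0.01, 0.0059]
tcp_rot: [2.193, 0.07, -2.185]
wrist_force: [-0.7, -0.3, 0.4]
width: 0.646
time: 8.4
tool_pos: [0.4048, 0.0099, 0.2147]
tcp_rot: [2.203, 0.069, -2.174]
wrist_force: [0.3, 0.6, -1.1]
width: 0.648
((623.5618896484375, 15.748016357421875), (173.058837890625, 101.03280639648438), 3.0942580699920654)
```

View pics/w5.png

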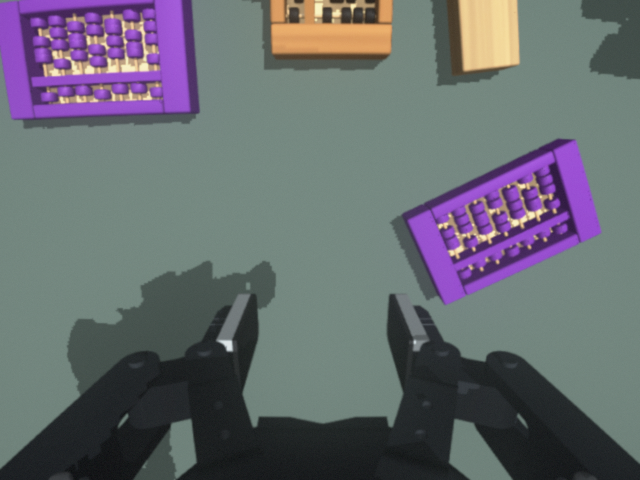

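View pics/t5c.png

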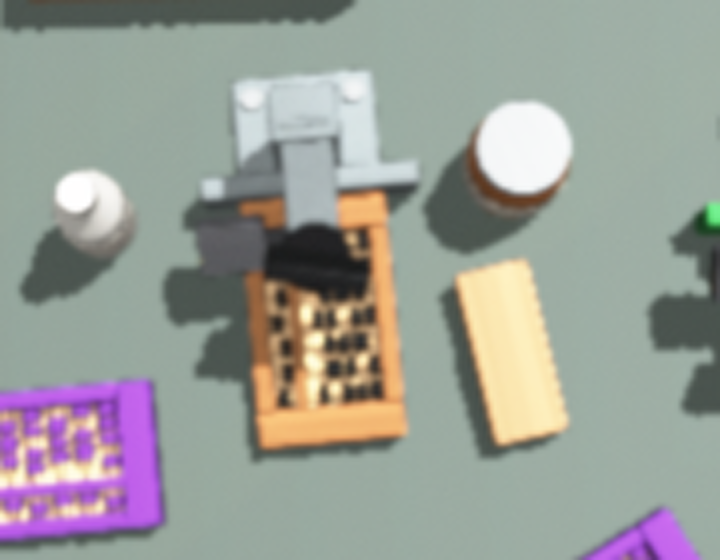

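View pics/s5.png

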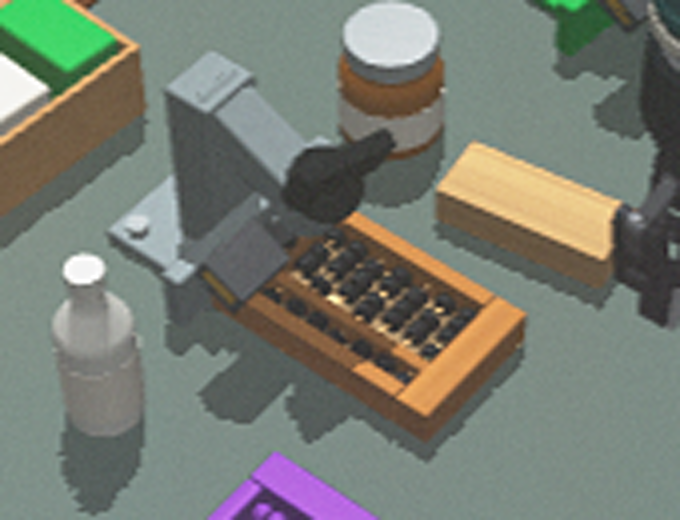

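The abacus is home: centre (623.6, 15.7) against a target of (623.2, 16.1). Now the knob's axis and wing angle.

```bash
cat > knob.py <<'E'
from h import *
def cloud(n):
    c=get_calibration(n);p,d=read_camera(n)
    v,u=np.mgrid[0:480,0:640];P=deproj(c,np.c_[u.ravel(),v.ravel()],d.ravel()).reshape(480,640,3)
    return p,d,P
yaw=.063;O=np.array([708.5,21.3,0])
Rc=R.from_euler('z',yaw).as_matrix()@R.from_euler('y',-27,degrees=True).as_matrix() # cols: screw frame axes at theta 0
G=O+R.from_euler('z',yaw).as_matrix()@[-66,0,131]
if __name__=="__main__":
    A=[]
    for n in("top","side"):
        p,d,P=cloud(n);g=p.max(2)<75
        Q=(P.reshape(-1,3)*1000-G)@Rc; g=g.ravel()&(d.ravel()>0)&(np.hypot(Q[:,0],Q[:,1])<50)&(abs(Q[:,2])<35)
        W=Q[g]; T=W[W[:,2]>-8]; print(n,len(W),len(T),"zmax",np.percentile(W[:,2],98).round(1))
        if len(T)>5: 
            r=cv2.minAreaRect(np.float32(T[:,:2]));print(np.round(r[0],1),np.round(r[1],1),round(r[2],1))
            l=cv2.fitLine(np.float32(T[:,:2]),cv2.DIST_HUBER,0,.1,.1).ravel();print("theta(cw) from y:",np.arctan2(l[0],l[1]))
        A.append(W)
    print("G",G.round(1),"axis",Rc[:,2].round(3))
E
python3 knob.py
```

```text
top 319 195 zmax 18.4
[1.4 0.5] [61.9 14.6] 75.3
theta(cw) from y: 0.27674383
side 381 213 zmax 19.7
[0.5 4.2] [68.2 15.4] 75.1
theta(cw) from y: 0.27623996
G [642.6  17.1 131. ] axis [-0.453 -0.029  0.891]
```

Both cameras agree: wing at θ≈0.27 and grip point near (643.5, 17.5, 131). I can only spin about vertical, so I'll grip the wing top with a vertical tool at moderate force and turn in short steps, with one re-grip near 90°.

```bash
python3 -m creep '[[135,[21,0.7,0],0.12],[135,[21,0.7,0],0.12],[135,[21,0.7,0],0.12],[135,[21,0.7,0],0.12],[135,[21,0.7,0],0.12],[135,[21,0.7,0],0.12],[135,[21,0.7,0],0.12],[135,[21,0.7,0],0.12]]' 50;  python3 -m creep '[[135,[21,0.7,0],0.12],[135,[21,0.7,0],0.12],[135,[21,0.6,0],0.12],[135,[0,0,0],0.008],[135,[0,0,-15],0],[135,[0,0,-15],0],[135,[0,0,0],0],[135,[0,0,0],0]]'; python3 - <<'E'
from h import *
s=read_state();print(s['q'].round(3),(s['tool_pos']*1000).round(1),s['width'],R.from_rotvec(s['tcp_rot']).as_matrix()[:,1].round(3))
p,d=read_camera("wrist");cv2.imwrite("pics/w6.png",p)
p,d=read_camera("side");cv2.imwrite("pics/s6.png",cv2.resize(p[120:310,210:450],None,fx=3,fy=3,interpolation=2))
E
```

```text
time: 9.32
tool_pos: [0.5686, 0.0157, 0.2064]
tcp_rot: [1.593, 0.905, -1.6]
wrist_force: [0.2, 1.2, 0.3]
width: 0.468
time: 9.98
tool_pos: [0.6295, 0.0176, 0.1762]
tcp_rot: [1.337, 1.123, -1.345]
wrist_force: [-0.8, 0.2, -0.6]
width: 0.473
[-0.012  0.222  1.759  0.     1.166  0.168] [629.5  17.6 176.2] 0.4728479901100305 [ 0.984 -0.179 -0.006]
```

View pics/w6.png

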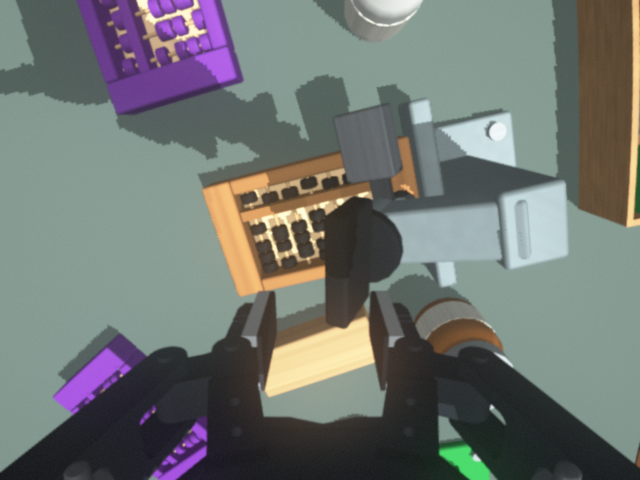

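View pics/s6.png

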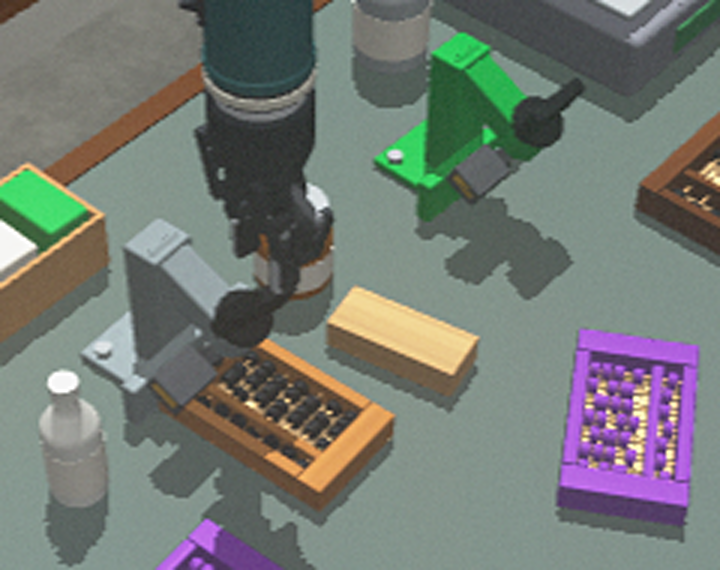

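```bash
python3 -m creep '[[135,[5,0,0],0],[135,[5,0,0],0],[135,[0,0,-8],0],[135,[0,0,-10],0],[135,[0,0,-10],0],[135,[0,0,-8],0],[135,[0,0,0],0],[135,[0,0,0],0]]'; python3 - <<'E'
from h import *
p,d=read_camera("wrist");cv2.imwrite("pics/w7.png",p)
c=get_calibration("wrist");np.save("w7d.npy",d)
from knob import G,Rc
print(proj(c,np.array([G+Rc@[0,0,16]])/1000))
E
```

```text
time: 10.75
tool_pos: [0.6405, 0.0177, 0.1416]
tcp_rot: [1.338, 1.121, -1.342]
wrist_force: [0.9, 0.3, 0.6]
width: 0.47
[[306.36465806 315.90783598]]
```

View pics/w7.png

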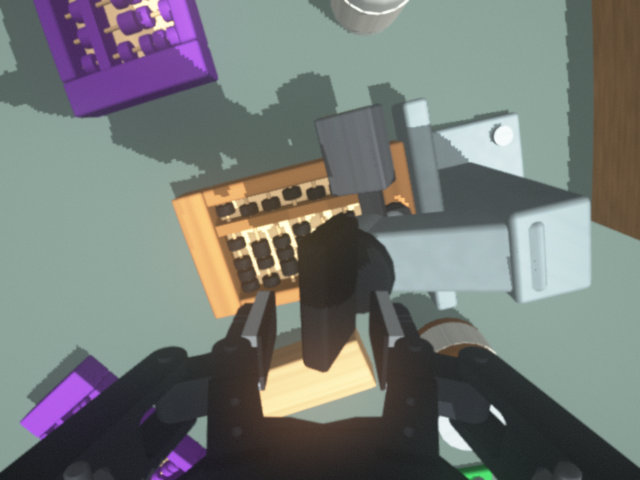

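```bash
python3 -m creep '[[135,[0,0,-7],0],[135,[0,0,-6],0],[135,[0,0,0],0],[170,[0,0,0],0],[255,[0,0,0],0],[255,[0,0,0],0],[255,[0,0,0],0],[255,[0,0,0],0]]' 50; python3 - <<'E'
from h import *
s=read_state();print(s['torque'].round(2))
p,d=read_camera("wrist");cv2.imwrite("pics/w8.png",p)
p,d=read_camera("side");cv2.imwrite("pics/s8.png",cv2.resize(p[120:310,210:450],None,fx=3,fy=3,interpolation=2))
E
```

```text
time: 11.47
tool_pos: [0.6403, 0.0178, 0.1303]
tcp_rot: [1.339, 1.121, -1.342]
wrist_force: [-4.7, 1.0, 2.4]
width: 0.216
[ 0.06  0.46 -0.06]
```

View pics/w8.png

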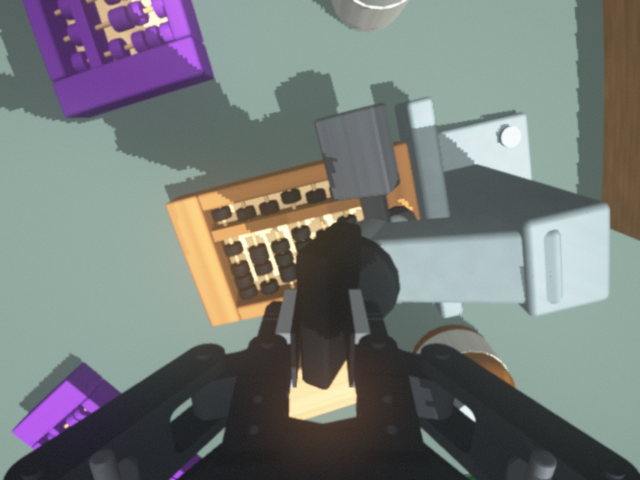

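View pics/s8.png

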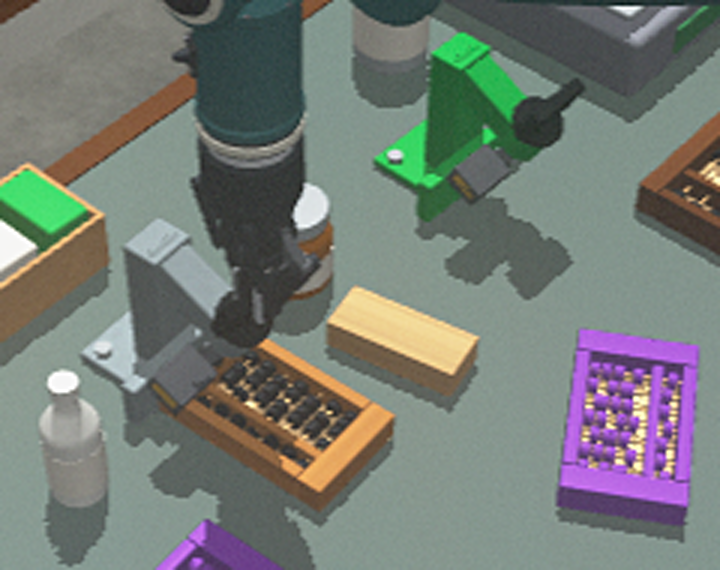

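Gripped at 18 mm opening with small forces. Now turn clockwise.

```bash
python3 -m creep '[[255,[0,0,0],-0.06],[255,[0,0,0],-0.06],[255,[0,0,0],-0.06],[255,[0,0,0],-0.06],[255,[0,0,0],-0.06],[255,[0,0,0],0],[255,[0,0,0],0],[255,[0,0,0],0]]'; python3 - <<'E'
from h import *
s=read_state();print(s['torque'].round(2),s['q'].round(2))
p,d=read_camera("wrist");cv2.imwrite("pics/w9.png",p)
E
```

```text
time: 12.23
tool_pos: [0.6399, 0.0174, 0.1312]
tcp_rot: [1.55, 0.945, -1.556]
wrist_force: [-9.3, -1.9, 7.6]
width: 0.201
[-0.06  0.8   0.08] [-0.01  0.28  1.78 -0.    1.09  0.47]
```

View pics/w9.png

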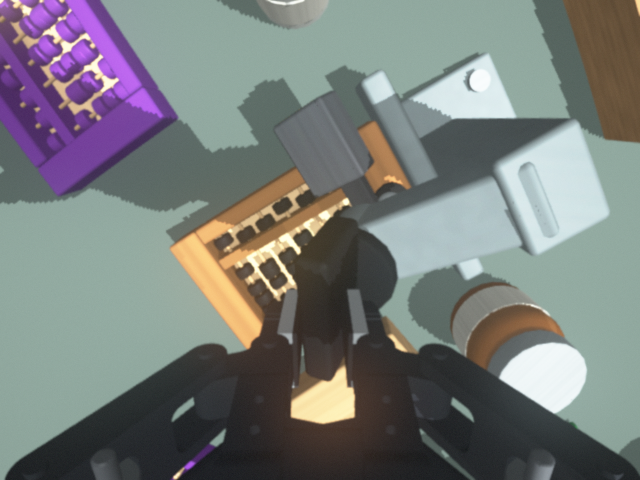

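The wing follows. Continue to about 90°.

```bash
python3 -m creep '[[255,[0,0,0],-0.065],[255,[0,0,0],-0.065],[255,[0,0,0],-0.065],[255,[0,0,0],-0.065],[255,[0,0,0],-0.065],[255,[0,0,0],-0.065],[255,[0,0,0],-0.065],[255,[0,0,0],-0.065]]'; python3 -m creep '[[255,[0,0,0],-0.065],[255,[0,0,0],-0.065],[255,[0,0,0],-0.065],[255,[0,0,0],-0.065],[255,[0,0,0],-0.065],[255,[0,0,0],-0.065],[255,[0,0,0],-0.065],[255,[0,0,0],-0.065]]'; python3 - <<'E'
from h import *
s=read_state();print(s['torque'].round(2),s['q'].round(2),R.from_rotvec(s['tcp_rot']).as_matrix()[:,1].round(3))
p,d=read_camera("wrist");cv2.imwrite("pics/w10.png",p)
p,d=read_camera("side");cv2.imwrite("pics/s10.png",cv2.resize(p[120:310,210:450],None,fx=3,fy=3,interpolation=2))
E
```

```text
time: 12.95
tool_pos: [0.639, 0.0175, 0.1319]
tcp_rot: [1.894, 0.556, -1.904]
wrist_force: [-13.9, 0.5, 14.0]
width: 0.171
time: 13.62
tool_pos: [0.6392, 0.0179, 0.1317]
tcp_rot: [2.191, 0.055, -2.202]
wrist_force: [-12.0, 1.0, 11.2]
width: 0.15
[0.48 1.51 0.36] [-0.01  0.28  1.78  0.    1.09  1.51] [ 0.049 -0.999 -0.   ]
```

View pics/w10.png

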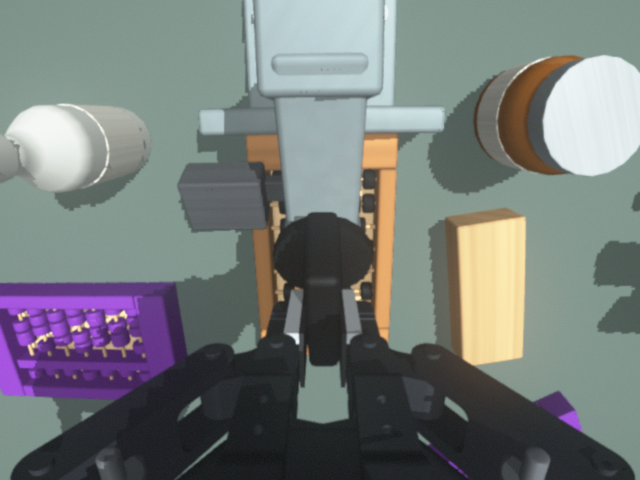

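View pics/s10.png

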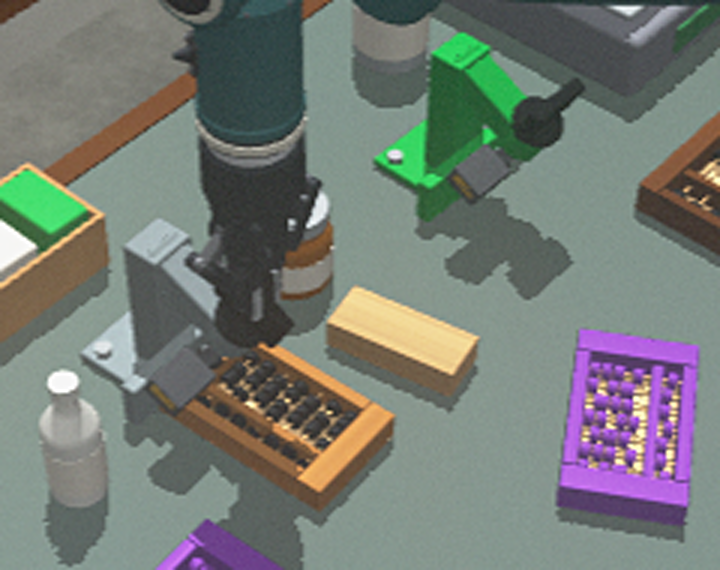

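θ≈1.58 and the wing sits square in the jaws. Re-grip: open, lift, half turn back, lower.

```bash
python3 -m creep '[[135,[0,0,0],0],[135,[0,0,0],0],[135,[0,0,10],0],[135,[0,0,15],0],[135,[0,0,15],0],[135,[0,0,10],0],[135,[0,0,0],0.12],[135,[0,0,0],0.12]]'; python3 -m creep '[[135,[0,0,0],0.12],[135,[0,0,0],0.12],[135,[0,0,0],0.12],[135,[0,0,0],0.12],[135,[0,0,0],0.12],[135,[0,0,0],0.12],[135,[0,0,0],0.12],[135,[0,0,0],0.12]]'; python3 -m creep '[[135,[0,0,0],0.12],[135,[0,0,0],0.12],[135,[0,0,0],0.12],[135,[0,0,0],0.12],[135,[0,0,0],0.12],[135,[0,0,0],0.12],[135,[0,0,0],0.12],[135,[0,0,0],0.12]]'; python3 -m creep '[[135,[0,0,0],0.12],[135,[0,0,0],0.12],[135,[0,0,0],0.12],[135,[0,0,0],0.12],[135,[0,0,0],0.12],[135,[0,0,0],0.12],[135,[0,0,0],0.12],[135,[0,0,0],0.12]]'; python3 knob.py; python3 - <<'E'
from h import *
s=read_state();print((s['tool_pos']*1000).round(1),s['torque'].round(2),s['q'].round(2),R.from_rotvec(s['tcp_rot']).as_matrix()[:,1].round(3))
p,d=read_camera("wrist");cv2.imwrite("pics/w11.png",p)
E
```

```text
time: 14.38
tool_pos: [0.6431, 0.0176, 0.1825]
tcp_rot: [2.065, 0.308, -2.057]
wrist_force: [0.0, 0.3, 0.7]
width: 0.466
time: 15.05
tool_pos: [0.6422, 0.0176, 0.181]
tcp_rot: [1.437, 1.044, -1.435]
wrist_force: [0.8, -0.5, 0.8]
width: 0.474
time: 15.72
tool_pos: [0.6422, 0.0176, 0.181]
tcp_rot: [0.721, 1.447, -0.72]
wrist_force: [-0.1, 1.0, -0.2]
width: 0.471
time: 16.38
tool_pos: [0.6421, 0.0176, 0.1809]
tcp_rot: [-0.028, 1.57, 0.028]
wrist_force: [0.6, -0.2, 0.2]
width: 0.468
top 25 25 zmax 18.9
[-21.5  -1.2] [10.1 18.7] 86.5
theta(cw) from y: 1.684358
side 422 247 zmax 19.2
[-0.7  5.8] [62.7 17.2] 1.6
theta(cw) from y: 1.5542072
G [642.6  17.1 131. ] axis [-0.453 -0.029  0.891]
[642.1  17.6 180.9] [ 0.03 -0.01  0.02] [-0.01  0.24  1.73 -0.    1.17 -1.61] [-0.031  1.    -0.   ]
```

View pics/w11.png

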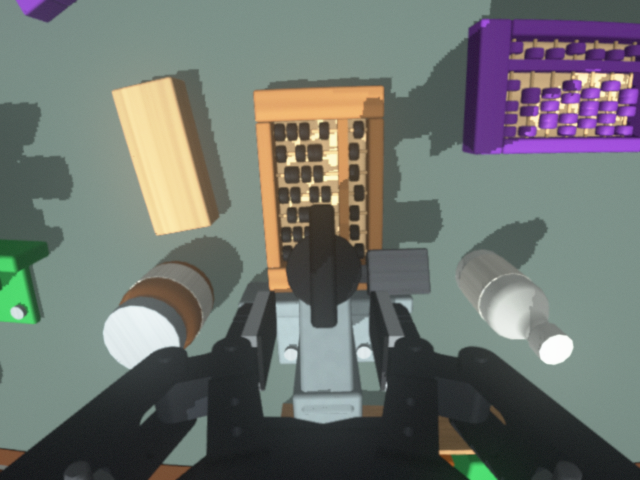

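```bash
python3 - <<'E'
from h import *
print(get_calibration("wrist")["eye"]-read_state()["tool_pos"])
E
python3 -m creep '[[135,[-2,0,-8],0],[135,[0,0,-14],0],[135,[0,0,-14],0],[135,[0,0,-13],0],[135,[0,0,0],0],[255,[0,0,0],0],[255,[0,0,0],0],[255,[0,0,0],0]]' 50
```

```text
[-0.07638175 -0.00161884  0.14292706]
time: 17.2
tool_pos: [0.6398, 0.0178, 0.1313]
tcp_rot: [-0.024, 1.571, 0.024]
wrist_force: [0.9, 0.3, -3.3]
width: 0.149
```

```bash
python3 -m creep '[[255,[0,0,0],-0.065],[255,[0,0,0],-0.065],[255,[0,0,0],-0.065],[255,[0,0,0],-0.065],[255,[0,0,0],-0.065],[255,[0,0,0],-0.065],[255,[0,0,0],-0.065],[255,[0,0,0],-0.065]]'; python3 -m creep '[[255,[0,0,0],-0.065],[255,[0,0,0],-0.065],[255,[0,0,0],-0.065],[255,[0,0,0],-0.065],[255,[0,0,0],-0.065],[255,[0,0,0],-0.065],[255,[0,0,0],0],[255,[0,0,0],0]]'; python3 - <<'E'
from h import *
s=read_state();print((s['tool_pos']*1000).round(1),s['torque'].round(2),s['q'].round(2),R.from_rotvec(s['tcp_rot']).as_matrix()[:,1].round(3))
p,d=read_camera("wrist");cv2.imwrite("pics/w12.png",p)
p,d=read_camera("side");cv2.imwrite("pics/s12.png",cv2.resize(p[180:310,210:380],None,fx=4,fy=4,interpolation=2))
E
```

```text
time: 17.87
tool_pos: [0.6392, 0.0182, 0.1324]
tcp_rot: [0.386, 1.537, -0.385]
wrist_force: [-4.2, -0.3, 1.9]
width: 0.153
time: 18.53
tool_pos: [0.6391, 0.0182, 0.1339]
tcp_rot: [0.687, 1.461, -0.686]
wrist_force: [-7.8, 0.6, 8.6]
width: 0.151
[639.1  18.2 133.9] [1.05 0.92 0.53] [-0.01  0.27  1.78  0.    1.09 -0.7 ] [0.77  0.638 0.   ]
```

View pics/w12.png

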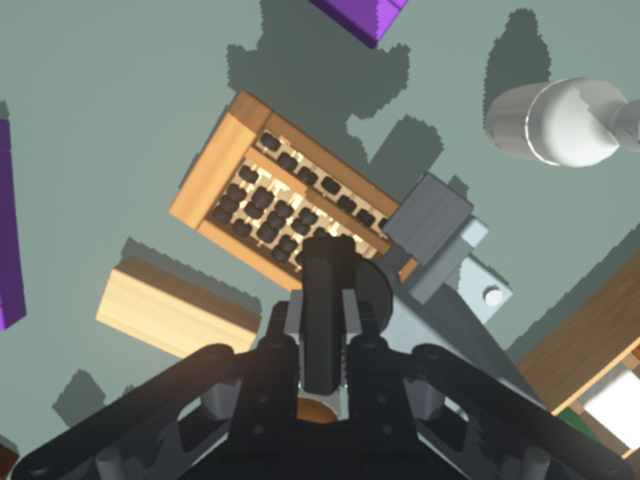

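View pics/s12.png

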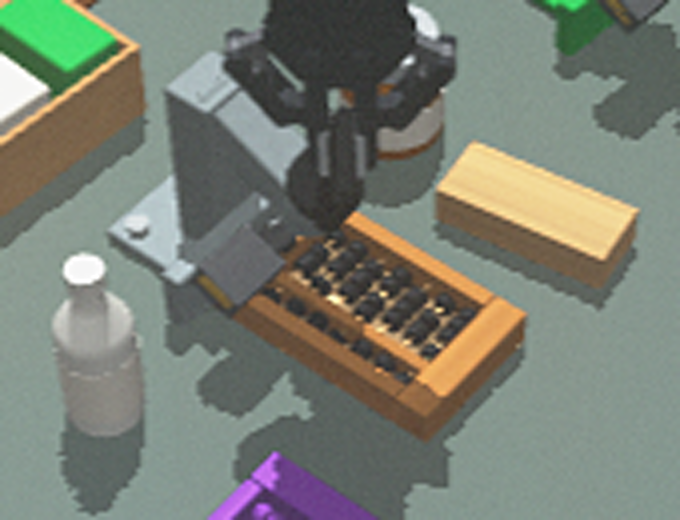

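No tab yet (housing end at (215,290) shows the brass flush). Est. θ≈2.45. Continue more slowly.

```bash
python3 -m creep '[[255,[0,0,-1],-0.06],[255,[0,0,-1],-0.06],[255,[0,0,-1],-0.06],[255,[0,0,0],-0.06],[255,[0,0,0],0],[255,[0,0,0],0],[255,[0,0,0],0],[255,[0,0,0],0]]'; cat > look.py <<'E'
import sys
from h import *
from knob import G,Rc
s=read_state();print((s['tool_pos']*1000).round(1),s['wrist_force'].round(1),s['torque'].round(2),'jawyaw',np.arctan2(*R.from_rotvec(s['tcp_rot']).as_matrix()[[1,0],1]).round(3))
p,d=read_camera("wrist");q,dq=read_camera("side")
a=cv2.resize(p,(400,300));b=cv2.resize(q[180:310,210:380],(400,306),interpolation=2)
o=np.zeros((306,800,3),np.uint8);o[:300,:400]=a;o[:,400:]=b;cv2.imwrite(f"pics/l{sys.argv[1]}.png",o)
E
python3 look.py 1
```

```text
time: 19.3
tool_pos: [0.64, 0.0174, 0.1341]
tcp_rot: [0.871, 1.388, -0.869]
wrist_force: [-13.5, -2.3, 21.3]
width: 0.149
[640.   17.4 134.1] [-13.5  -2.3  21.3] [0.7  1.46 0.64] jawyaw 0.452
```

View pics/l1.png

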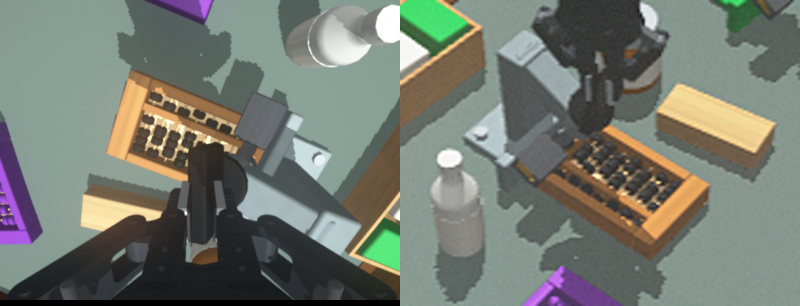

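The grip is wedging up off the tilted wing: 21 N upward and a narrow width. Open, re-seat lower, and close again.

```bash
python3 -m creep '[[150,[0,0,0],0],[150,[0,0,0],0],[150,[0,0,0],0],[150,[0,0,0],0],[150,[0,0,0],0],[150,[0,0,0],0],[150,[0,0,0],0],[150,[0,0,0],0]]'; python3 knob.py; python3 look.py 2
```

```text
time: 20.07
tool_pos: [0.6396, 0.0177, 0.1279]
tcp_rot: [0.871, 1.39, -0.871]
wrist_force: [0.7, 0.2, 0.2]
width: 0.412
[639.6  17.7 128. ] [-1.1 -0.1  0.2] [-0.06  0.03  0.04] jawyaw 0.451Traceback (most recent call last):
  File "knob.py", line 14, in <module>
    W=Q[g]; T=W[W[:,2]>-8]; print(n,len(W),len(T),"zmax",np.percentile(W[:,2],98).round(1))
                                                         ~~~~~~~~~~~~~^^^^^^^^^^^
    return _quantile_unchecked(
        a, q, axis, out, overwrite_input, method, keepdims, weights)
    return _ureduce(a,
                    func=_quantile_ureduce_func,
    ...<5 lines>...
                    overwrite_input=overwrite_input,
                    method=method)
    r = func(a, **kwargs)
    result = _quantile(arr,
                       quantiles=q,
    ...<2 lines>...
                       out=out,
                       weights=wgt)
    slices_having_nans = np.isnan(arr[-1, ...])
                                  ~~~^^^^^^^^^
IndexError: index -1 is out of bounds for axis 0 with size 0
```

View pics/l2.png

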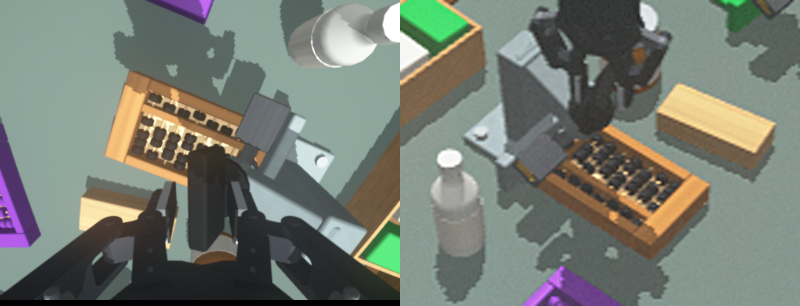

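```bash
python3 -m creep '[[150,[-2,0,-2],0],[150,[0,0,0],0],[255,[0,0,0],0],[255,[0,0,0],0],[255,[0,0,0],0],[255,[0,0,0],-0.04],[255,[0,0,0],-0.04],[255,[0,0,0],0]]' 40;  python3 look.py 3
```

```text
time: 20.88
tool_pos: [0.6403, 0.0191, 0.127]
tcp_rot: [0.936, 1.358, -0.927]
wrist_force: [4.9, 4.0, -2.7]
width: 0.228
[640.3  19.1 127. ] [ 4.9  4.  -2.7] [ 1.07 -1.38  0.43] jawyaw 0.37
```

View pics/l3.png

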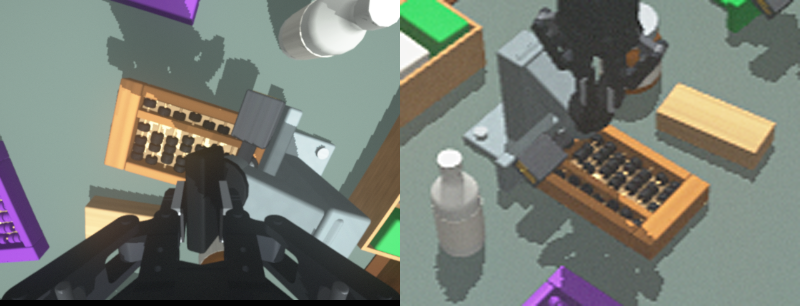

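Better grip (19 mm, low forces), θ≈2.8. Small steps now, looking at the tab after each.

```bash
python3 -m creep '[[255,[0,0,0],-0.05],[255,[0,0,0],-0.05],[255,[0,0,0],-0.04],[255,[0,0,0],0],[255,[0,0,0],0],[255,[0,0,0],0],[255,[0,0,0],0],[255,[0,0,0],0]]';  python3 look.py 4
```

```text
time: 21.65
tool_pos: [0.6405, 0.0191, 0.1276]
tcp_rot: [1.042, 1.306, -1.031]
wrist_force: [4.6, 4.1, 0.2]
width: 0.232
[640.5  19.1 127.6] [4.6 4.1 0.2] [ 1.01 -1.53  0.12] jawyaw 0.231
```

View pics/l4.png

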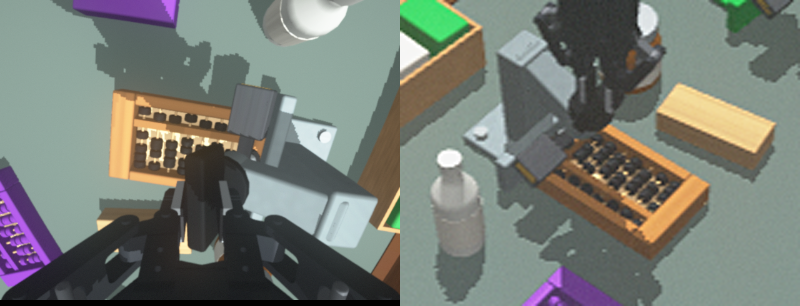

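```bash
python3 -m creep '[[255,[0,0,0],-0.05],[255,[0,0,0],-0.04],[255,[0,0,0],0],[255,[0,0,0],0],[255,[0,0,0],0],[255,[0,0,0],0],[255,[0,0,0],0],[255,[0,0,0],0]]';  python3 look.py 5
```

```text
time: 22.42
tool_pos: [0.6405, 0.0193, 0.1278]
tcp_rot: [1.109, 1.269, -1.098]
wrist_force: [4.5, 5.1, 1.0]
width: 0.227
[640.5  19.3 127.8] [4.5 5.1 1. ] [ 1.18 -1.3   0.4 ] jawyaw 0.142
```

View pics/l5.png

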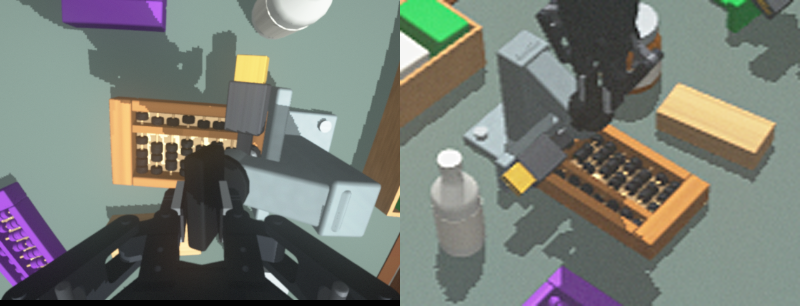

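The tab has popped out: yellow at (251,68) in the wrist view and (518,178) in the side view. I stop turning, open, and lift away.

```bash
python3 -m creep '[[165,[0,0,0],0],[150,[0,0,0],0],[150,[0,0,0],0],[150,[0,0,5],0],[150,[0,0,12],0],[140,[0,0,20],0],[130,[0,0,25],0],[130,[0,0,25],0]]'; python3 -m creep '[[130,[-30,0,10],0],[130,[-35,0,0],0],[130,[-35,0,0],0],[130,[-35,0,0],0],[130,[-35,0,0],0],[130,[-30,0,0],0],[130,[0,0,0],0],[130,[0,0,0],0]]'; python3 knob.py; python3 - <<'E'
from h import *
from knob import cloud,G,Rc,O,yaw
p,d,P=cloud("top");c=get_calibration("top")
hsv=cv2.cvtColor(p,cv2.COLOR_BGR2HSV)
roi=np.zeros((480,640),bool);roi[190:290,290:345]=1
m=((hsv[...,0]>5)&(hsv[...,0]<19)&(hsv[...,1]>90)&(hsv[...,2]>60)&roi).astype(np.uint8)
k=max(cv2.findContours(m,0,1)[0],key=cv2.contourArea)
print(cv2.minAreaRect(np.float32(plane(c,k[:,0].astype(float),.028)[:,:2]*1000)))
a=cv2.resize(p[150:290,235:415],(400,311),interpolation=2)
q,dq=read_camera("side");b=cv2.resize(q[180:310,210:380],(400,311),interpolation=2)
cv2.imwrite("pics/end.png",np.hstack([a,b]));cv2.imwrite("pics/tend.png",p)
P0=cv2.imread("pics/top0.png");print(read_state()['wrist_force'])
df=cv2.absdiff(p,P0).max(2)
for nm,(u,v,w) in dict(glue=(258,204,14),jar=(365,189,16),offcut=(362,239,20),old=(490,298,50),calc=(160,286,35)).items(): print(nm,(df[v-w:v+w,u-w:u+w]>40).mean().round(3))
E
```

```text
time: 23.18
tool_pos: [0.6371, 0.0174, 0.2145]
tcp_rot: [1.104, 1.273, -1.106]
wrist_force: [-0.1, 0.9, -0.2]
width: 0.488
time: 23.85
tool_pos: [0.4368, 0.0175, 0.2244]
tcp_rot: [1.106, 1.271, -1.103]
wrist_force: [-0.1, 0.3, -0.1]
width: 0.484
top 329 195 zmax 18.7
[ 0.5 -0.9] [14.8 63.7] 6.4
theta(cw) from y: 3.0172117
side 359 170 zmax 19.5
[0.4 4.5] [13.7 67.3] 7.1
theta(cw) from y: 3.019259
G [642.6  17.1 131. ] axis [-0.453 -0.029  0.891]
((623.664306640625, 15.903392791748047), (173.0493621826172, 101.81024932861328), 3.2595160007476807)
[ 0.66098743  0.15009641 -0.00219668]
glue 0.0
jar 0.0
offcut 0.0
old 0.0
calc 0.0
```

View pics/end.png

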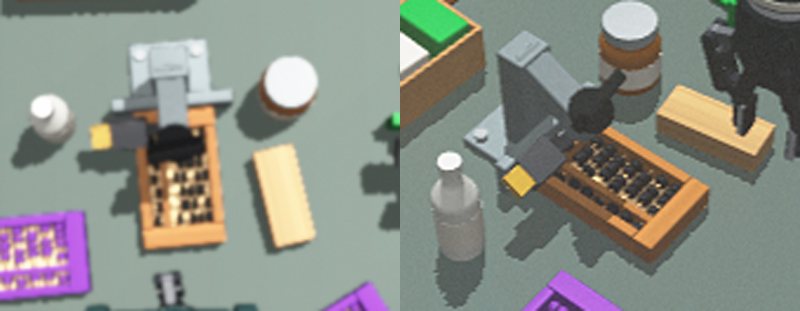

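The tab is out (yellow at (100,136) in the top crop), the knob is at 3.02 rad, the abacus hasn't moved, the bystanders are unchanged and the gripper is clear.

```bash
python3 -c "
from workcell import *
print(finish_job())"
```

```text
the job is handed in; nothing more can be done
None
```

The abacus is glued up in the clamp with the force tab out, and I handed the job in at about 24 s of the 56 s allowed; no verdict was reported.

**Abacus:** I pushed it along the counter with two fingertips until it stalled against the fence. At the end its centre measured (623.7, 15.9) mm, against a target of about (623.2, 16.1). Its yaw was 3.3° and the clamp's about 3.6°, within my measuring error. It never left the counter.

**Knob:** I turned it clockwise from 0.27 rad until the brass tab popped out, and stopped there. After I let go, both cameras measured it at 3.02 rad with the tab still out.

**Grip trouble:** At about 2.7 rad the vertical grip began riding up off the tilted wing, with about 21 N upward at the wrist. I opened, re-seated it lower and finished at low force. I also re-gripped once at about 90° because of the wrist's range.

**Last checks:** The glue bottle, jar, offcut, old abacus and calculator showed no change in the top image. The gripper was clear of everything, with wrist force near zero. One small disagreement remains: the side camera put the knob 4–5 mm further along clamp y than the top camera did. This did not affect the turn angle, where the two agreed.

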